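# Find the full canister by feel and slide it onto the check pad

### The job

Three identical black canisters stand on the grey board, and only one is full. Nudge them to feel which is the heavy one, then slide that one across the board onto the yellow pad so that its weight sinks the pad and it sits down flat in the recess. Leave the other two standing at their places (a nudge of up to 4 cm is fine) and do not disturb the other things lying about.

Things in the scene. Friction and masses are not known exactly. Their poses are not given: they have to be found in the camera images.
- canister_a: a closed black round canister with a grey band, 88 mm in diameter, 72 mm high (too wide to grasp), plastic, standing on the board; origin at the centre of its underside, z up. The three canisters look exactly alike: one, any of the three, holds a heavy metal core and weighs about 0.8 to 0.95 kg, the other two weigh about 0.2 kg, so the full one resists sliding about four times as much. Friction with the board is the same for all but varies from day to day
- canister_b: as canister_a: same looks and size, contents unknown
- canister_c: as canister_a: same looks and size, contents unknown
- board: fixed grey board with red edges, 340 mm (its x) by 480 mm (its y), top face 24 mm above the table; origin at the centre of its underside, x pointing away from the robot at zero yaw. The canisters stand in a row on its far half, about 60 mm beyond its centre and 160 mm apart, each near a white painted ring; the pad is in its near half, on its centre line, 85 mm nearer than its centre
- pad_top (a point): centre of the top face of the yellow square pad, 109 mm a side, set in a 112 mm square opening of the board, axes along the board's. Unloaded, its face is flush with the board; it sinks straight down by 6 mm under the full canister, whose foot then stands inside the opening, against whose edge it stops
- pad (a joint): how far the pad is down, m: 0 flush with the board, 0.006 fully down; its spring takes about 4 N to start and 6 N to go fully down, so an empty canister does not sink it
- valve: bystander: brass valve with a T-bar, 60 mm wide and 56 mm high, standing in the near left corner of the board; origin under its centre
- cap: bystander: aluminium screw cap, 42 mm in diameter and 30 mm high, standing in the near right corner of the board; origin under its centre
- bottle: bystander: white bottle with a red cap, 60 mm in diameter, 130 mm high, on the table left of the board; origin under its centre
- wrench: bystander: steel wrench 180 mm long lying on the table right of the board; origin under its middle

How it is judged:
At the end, for the whole second after the job is handed in: The pad is at least 4.5 mm down under the full canister, which stands upright (within 2 degrees), at rest and within 20 mm of the pad's centre; the other two canisters stand upright within 60 mm of where they started (value of joint pad above 0.0045 m and ((horizontal distance between canister_a and pad_top below 0.02 m and z of canister_a in the frame of pad_top below 0.003 m and angle between canister_a's own z axis and vertical below 0.04 rad and linear speed of canister_a below 0.02 m/s and distance of each of canister_b, canister_c from where it was at the start of the episode below 0.06 m and angle between each of canister_b, canister_c's own z axis and vertical below 0.1 rad) or (horizontal distance between canister_b and pad_top below 0.02 m and z of canister_b in the frame of pad_top below 0.003 m and angle between canister_b's own z axis and vertical below 0.04 rad and linear speed of canister_b below 0.02 m/s and distance of each of canister_a, canister_c from where it was at the start of the episode below 0.06 m and angle between each of canister_a, canister_c's own z axis and vertical below 0.1 rad) or (horizontal distance between canister_c and pad_top below 0.02 m and z of canister_c in the frame of pad_top below 0.003 m and angle between canister_c's own z axis and vertical below 0.04 rad and linear speed of canister_c below 0.02 m/s and distance of each of canister_a, canister_b from where it was at the start of the episode below 0.06 m and angle between each of canister_a, canister_b's own z axis and vertical below 0.1 rad))); the robot touches nothing.
It fails at once if a second canister pushed more than 60 mm from its place (distance of each of canister_a, canister_b from where it was at the start of the episode above 0.06 m or distance of each of canister_b, canister_c from where it was at the start of the episode above 0.06 m or distance of each of canister_a, canister_c from where it was at the start of the episode above 0.06 m).
It fails at once if a canister tipped over (angle between any of canister_a, canister_b, canister_c's own z axis and vertical above 0.5 rad).
It fails at once if a bystander moved more than 30 mm (distance of any of valve, cap, bottle, wrench from where it was at the start of the episode above 0.03 m).
It also fails if it takes over 72 s, if anything falls off the work surface, if the arm or the gripper's body presses on something with over 40 N, if the wrist force passes 120 N, or if a joint passes its speed limit or range.

### The arm

A 6-joint arm with a two-finger parallel gripper is mounted at the origin on the work surface. World frame = base frame: x ahead of the robot, y to its left, z up, the work surface at z = 0. Lengths are in m, angles in rad, forces in N, time in s.
With the tool pointing down it reaches from about 0.325 to 1 m from the base axis. Payload 5.1 kg.
Tool frame: the origin (TCP) lies on the mounting face of the last link; the fingertips stand 173 mm ahead of it and the grasp point (between the pads) lies 155 mm ahead of it (ctrl.hold_point_z is the distance from the TCP to the grasp point, in m); x points along the fingers, y is the direction in which the jaws open and shut, and the axes are right-handed (so a half turn about x gives the same grasp; the last joint's range is limited). The gripper opens to 85 mm and grips with 20 to 120 N. Pads are 22 mm wide; open, the fingers measure 114 mm over their backs; the gripper's body (76 mm by 85 mm) begins 54 mm behind the grasp point. The pads swing forward as they close: fully open they stand 13 mm farther back than shut.
Start: joints at [-1.251, 0.124, 1.65, -0, 1.367, -0.083], TCP at [0.255, -0.598, 0.405] pointing down, gripper open.
Joint ranges: [-2.61, 2.61], [-1.02, 2.33], [0.03, 2.71], [-1.35, 4.49], [0.32, 2.68], [-2.91, 2.91]. Speed limits (rad/s): [2.57, 2.57, 3.14, 3.14, 3.14, 3.14].

### API

Orientations are given as a rotation vector (axis times angle).
In Python, from workcell import ctrl, optics gives the robot as it stands.
- The arm moves only by the shell command python3 -m pendant 'ROWS'. ROWS is a JSON object of lists of equal length, an entry for each row: "fingers": the opening, from 0 (shut) to 1 (fully open); "offset": the shift along the tool's x, y, z in m, a list of three; "twist": the turn about the tool's x in degrees. In form: {"fingers": [fingers, ...], "offset": [[x, y, z], ...], "twist": [twist, ...]}. A call has 1 to 20 rows; each row is the pose to reach, as a shift and turn from the pose commanded when the call began, along the tool's axes at that moment; what a row does not reach only later rows make up. A row lasts 1/12 s, in which the tool goes at most 41.7 mm and 7.16 degrees, less where a joint would pass 70% of its speed; a pose out of reach is approached as far as the arm can. A call with a gripper value outside its range is refused whole. The fingers move at their own pace and stop on an object; the grip force is fixed at half the most. Time passes only in rows, so rows that repeat a pose let the fingers close. It gives the time, the measured TCP pose, the force and the opening at its end, in the units of the state.
- ctrl.read_state(): the state, without advancing time (a new reading comes with each control period).
- optics.grab_frame(name): name is "side" or "top" or "wrist"; returns a dict with "pixels" (400x640x3 uint8, red, green, blue), "K" (3x3 intrinsics, pixels), "eye" and "orientation" of the camera in the world. Camera axes: x right, y up, looking along -z (the intrinsics and any distortion apply to the point x, -y, -z); pixel columns grow to the right and rows downward; lengths in m; the calibration is good to about 2 mm. A picture is of the moment at which its call begins. There is no depth.
- ctrl.close_job(): hands the job in, once; it reports no verdict.
Trained networks look in a picture, given as the dict that the camera call returned (one of the last four; its "shot" number tells which), for a name from the list of things; names that differ only in an ending like _2 or _b are one class to them, and where a whole thing is asked for, a point or a joint stands for the part that bears it (a point fixed in the world has none). Each returns a list of dicts, best first, with "score" (0 to 1); they miss things now and then, are a little off and sometimes report something else, mostly with a low value. They report only what shows in the picture. A call takes as long as a camera call.
- optics.boxes_of(target, picture): "bbox" ([left, top, width, height] in pixels, round what is visible of it).
- optics.outline_of(target, picture): "region" (400x640 bool, what is visible of it) and "bbox" ([left, top, width, height] in pixels, round what is visible of it).
- optics.mark_of(target, picture): "at" ([column, row] in pixels: a listed point, or the origin of a listed thing).
The state is a dict: "clock": time; "joint_positions": joint angles; "joint_velocities": joint speeds; "tau": joint torques, N m; "ee_pos": TCP position; "orientation": TCP orientation; "ft_force": force on the tool from outside, world axes, zero at the start; "torque": the same for the moment, N m; "gripper_width": finger opening in m.
Only numpy, scipy, OpenCV 4.12 (cv2) and the standard library are available. Lean on these libraries where they do the work, as an engineer would, in place of code of your own. Each camera call takes 0.05 s, during which the arm holds its last target.

## Working session

There is one attempt and no reset: what is moved stays moved. The work goes in short steps, Python scripts to look and compute and a shell command to move; the robot and the scene stay as the last step left them, time stands still between calls to the robot, and variables do not carry over. Pictures are saved under pics/ and viewed, and the job is handed in when it is done.

```bash
mkdir -p pics; ls; python3 - <<'E'
from workcell import ctrl, optics
import cv2
s=ctrl.read_state()
for k in s: print(k,s[k])
for n in ["top","side","wrist"]:
    f=optics.grab_frame(n); cv2.imwrite(f"pics/{n}0.png",f["pixels"][:,:,::-1]); print(n,f["eye"],f["orientation"],f["K"],f.keys())
    for t in ["canister_a","pad_top","board","valve","cap","bottle","wrench"]:
        try: print(t,[(m["at"],round(m["score"],2)) for m in optics.mark_of(t,f)])
        except Exception as e: print(t,e)
E
```

```text
pics
clock 0.0
joint_positions [-1.25056926e+00  1.24536947e-01  1.65168313e+00  7.74256420e-06
  1.36750840e+00 -8.26133452e-02]
joint_velocities [ 0.00099063  0.00072151  0.00180988 -0.00139956 -0.00067923 -0.00022333]
tau [ 2.46002828e-04 -4.23606098e+01 -3.65455449e+01 -1.30919257e-04
  6.76179523e-03 -9.68975002e-06]
ee_pos [ 0.25470911 -0.59774664  0.40342662]
orientation [ 2.00056194  0.4107087  -2.00106353]
ft_force [ 0.63544798  0.34194629 -0.30211163]
torque [ 0.00237712 -0.03703839  0.05263626]
gripper_width 0.08574484161002689
top [ 0.28864573 -0.01983611  1.67487329] [ 0.11119162 -0.10744585 -1.58311115] [[465.17066094   0.         317.80486493]
 [  0.         465.17066094 205.98300414]
 [  0.           0.           1.        ]] dict_keys(['pixels', 'K', 'eye', 'orientation', 'shot'])
canister_a [([359.0, 187.9], 0.95), ([274.8, 173.5], 0.78), ([317.6, 179.4], 0.55)]
pad_top [([311.8, 215.3], 0.77), ([446.8, 204.2], 0.6)]
board [([320.0, 194.0], 0.71)]
valve [([260.4, 214.4], 0.49)]
cap [([367.9, 227.0], 0.64), ([314.7, 196.7], 0.35)]
bottle [([179.4, 221.3], 0.81)]
wren
[... 225 characters left out ...]
         0.           1.        ]] dict_keys(['pixels', 'K', 'eye', 'orientation', 'shot'])
canister_a [([291.3, 187.3], 0.78), ([252.8, 210.2], 0.76), ([319.6, 167.8], 0.57)]
pad_top [([319.9, 204.7], 0.82), ([320.5, 167.2], 0.23)]
board []
valve [([282.9, 238.1], 0.73)]
cap [([362.0, 178.9], 0.58)]
bottle [([209.1, 315.2], 0.8)]
wrench [([379.3, 143.5], 0.73)]
wrist [ 0.32327766 -0.56818528  0.3750403 ] [-0.26408418  0.17487515 -1.16058729] [[317.3869133    0.         320.12180426]
 [  0.         317.3869133  202.19892798]
 [  0.           0.           1.        ]] dict_keys(['pixels', 'K', 'eye', 'orientation', 'shot'])
canister_a []
pad_top []
board []
valve []
cap []
bottle []
wrench []
```

```bash
cat > h.py <<'E'
import numpy as np
from scipy.spatial.transform import Rotation as R
def back(f,uv,z):
    K=np.array(f["K"]); d=np.linalg.inv(K)@[uv[0],uv[1],1]; d=np.array([d[0],-d[1],-d[2]])
    o=f["orientation"]; r=R.from_rotvec(o)
    w=r.apply(d); e=np.array(f["eye"]); return e+w*(z-e[2])/w[2]
def proj(f,p):
    r=R.from_rotvec(f["orientation"]); q=r.inv().apply(np.array(p)-f["eye"]); q=q*[1,-1,-1]
    h=(np.array(f["K"])@q.T).T if q.ndim==1 else q@np.array(f["K"]).T
    return h[...,:2]/h[...,2:]
E
python3 - <<'E'
from workcell import ctrl, optics
from h import *
Z={"canister_a":.024,"pad_top":.024,"board":0,"valve":.024,"cap":.024,"bottle":0,"wrench":0}
for n in ["top","side"]:
    f=optics.grab_frame(n)
    for t in Z:
        for m in optics.mark_of(t,f): print(n,t,m["score"].__round__(2),back(f,m["at"],Z[t]).round(4))
    for m in optics.outline_of("canister_a",f): print(m["bbox"],m["score"])
    for m in optics.boxes_of("board",f): print("b",m["bbox"],m["score"])
print(R.from_rotvec(ctrl.read_state()["orientation"]).as_matrix().round(3))
E
```

```text
top canister_a 0.97 [ 0.6163 -0.0292  0.024 ]
top canister_a 0.8 [0.6369 0.1356 0.024 ]
top canister_a 0.58 [ 0.5896 -0.1643  0.024 ]
top pad_top 0.81 [0.4894 0.0011 0.024 ]
top board 0.84 [ 0.5666 -0.0215  0.    ]
top valve 0.51 [0.4858 0.1924 0.024 ]
top cap 0.62 [ 0.4447 -0.1778  0.024 ]
top bottle 0.82 [0.4881 0.4878 0.    ]
top wrench 0.74 [ 0.523  -0.4796  0.    ]
[350.4, 171.0, 28.0, 23.8] 0.8
[260.8, 159.3, 28.3, 29.9] 0.72
[307.1, 164.3, 22.4, 27.4] 0.56
b [242.7, 139.5, 142.6, 110.3] 0.97
side canister_a 0.95 [0.638  0.1373 0.024 ]
side canister_a 0.78 [ 0.5931 -0.1848  0.024 ]
side canister_a 0.58 [ 0.6033 -0.0172  0.024 ]
side pad_top 0.61 [0.4714 0.0129 0.024 ]
side board 0.73 [0.5649 0.0022 0.    ]
side valve 0.71 [0.4881 0.1837 0.024 ]
side valve 0.29 [0.4741 0.0018 0.024 ]
side cap 0.42 [ 0.4424 -0.1822  0.024 ]
side bottle 0.98 [0.4828 0.4799 0.    ]
side wrench 0.73 [ 0.5227 -0.4879  0.    ]
[237.5, 185.1, 34.4, 33.8] 0.91
[309.8, 141.7, 27.2, 37.9] 0.81
[277.3, 163.0, 27.1, 30.2] 0.69
b [208.4, 153.8, 181.2, 108.7] 0.88
[[ 0.     0.392 -0.92 ]
 [-0.    -0.92  -0.392]
 [-1.     0.     0.   ]]
```

View pics/top0.png

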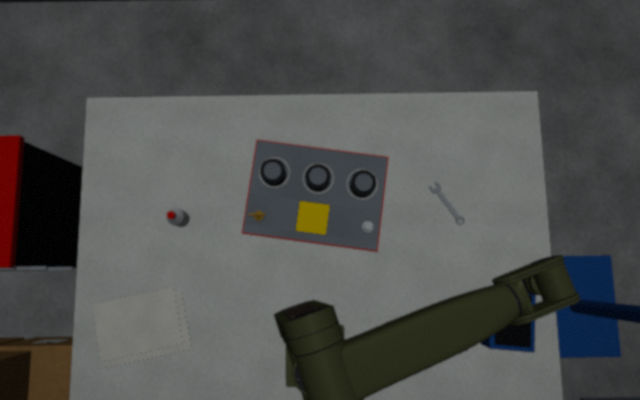

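View pics/side0.png

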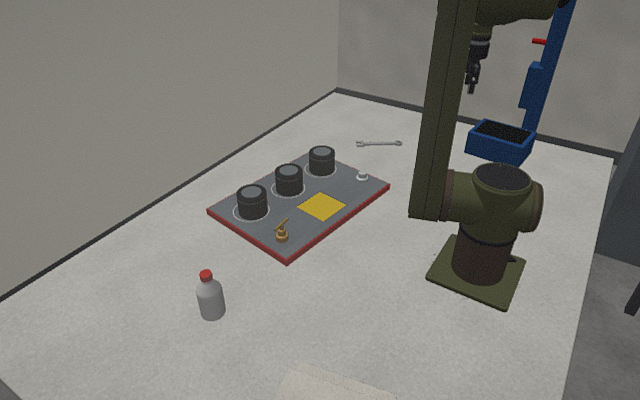

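```bash
python3 - <<'E'
from workcell import ctrl, optics
from h import *
import cv2
for n in ["top","side"]:
    f=optics.grab_frame(n); im=f["pixels"].astype(int)
    y=(im[:,:,0]>im[:,:,2]+60)&(im[:,:,1]>im[:,:,2]+50)
    nl,lab,st,c=cv2.connectedComponentsWithStats(y.astype(np.uint8))
    k=1+np.argmax(st[1:,4]); print(n,st[k])
    cn,_=cv2.findContours((lab==k).astype(np.uint8),0,1)
    w=np.array([back(f,p[0],.024)[:2] for p in cn[0]],np.float32)
    print("pad",cv2.minAreaRect(w)); print("cent",back(f,c[k],.024))
    r=(im[:,:,0]>im[:,:,1]+25)&(im[:,:,0]>im[:,:,2]+25)&(im[:,:,1]<im[:,:,2]+40)
    r[:,:200]=0; r[:,400:]=0
    pts=np.argwhere(r)[:,::-1]
    w=np.array([back(f,p,.024)[:2] for p in pts],np.float32)
    print("board",cv2.minAreaRect(w),len(w))
    x0,y0=(235,130) if n=="top" else (205,135)
    cr=f["pixels"][y0:y0+130,x0:x0+190,::-1]
    cv2.imwrite(f"pics/{n}crop.png",cv2.resize(cr,None,fx=4,fy=4,interpolation=cv2.INTER_CUBIC))
E
```

```text
top [296 201  33  34 916]
pad ((0.478971928358078, 0.0028035007417201996), (0.10833681374788284, 0.10878315567970276), 81.44542694091797)
cent [0.47883228 0.00302787 0.024     ]
board ((0.5618588328361511, -0.009821265935897827), (0.4864092767238617, 0.34729498624801636), 81.29261779785156) 426
side [297 192  49  30 750]
pad ((0.4765578508377075, 0.0022722259163856506), (0.10965034365653992, 0.10895149409770966), 81.39120483398438)
cent [0.4755975  0.00401411 0.024     ]
board ((0.5667863488197327, 0.08641016483306885), (0.6817300319671631, 0.36632972955703735), 81.54993438720703) 1509
```

View pics/topcrop.png

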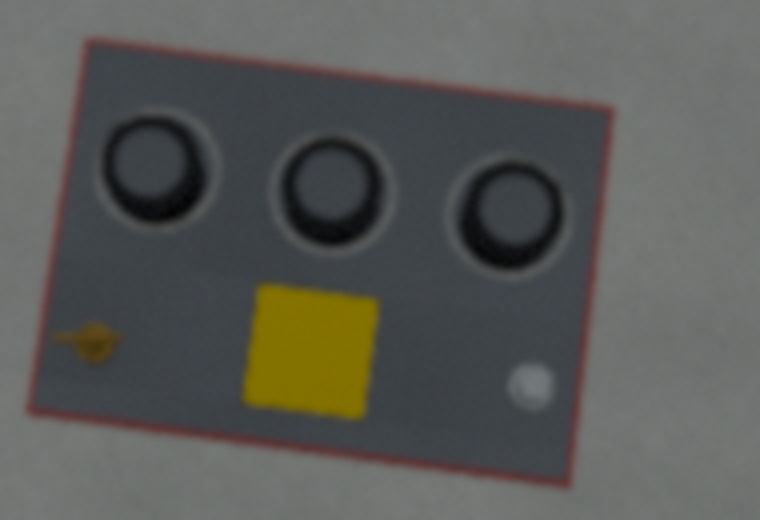

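View pics/sidecrop.png

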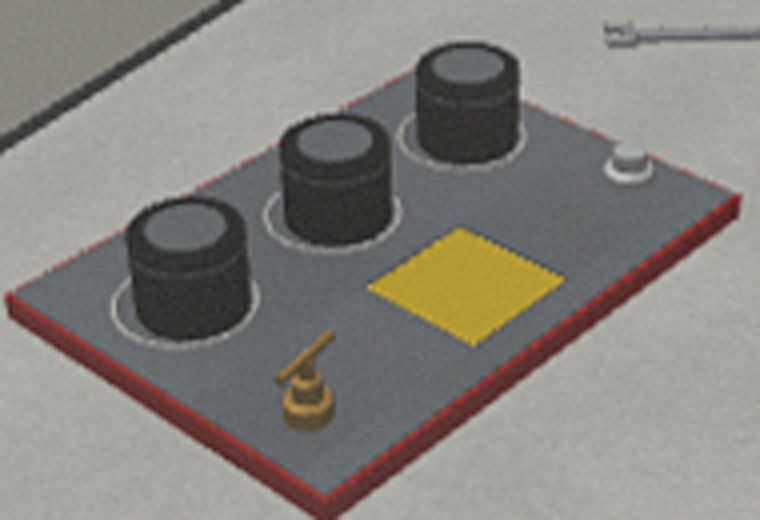

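```bash
cat > can.py <<'E'
from workcell import ctrl, optics
from h import *
import cv2
from scipy.optimize import minimize
def mask(f,name,guess):
    g=cv2.cvtColor(f["pixels"],cv2.COLOR_RGB2GRAY)
    board=np.median(g[[int(v) for v in [proj(f,[.562+dx*.1,-.01+dy*.1,.024])[1] for dx in (-.3,.0) for dy in (-1,1)]],
       [int(v) for v in [proj(f,[.562+dx*.1,-.01+dy*.1,.024])[0] for dx in (-.3,.0) for dy in (-1,1)]]])
    m=(g<0.72*board).astype(np.uint8)
    return m,board
def hull(f,p,S=8,z0=.024):
    t=np.linspace(0,2*np.pi,60); c=np.c_[p[0]+.044*np.cos(t),p[1]+.044*np.sin(t)]
    P=np.r_[np.c_[c,np.full(60,z0)],np.c_[c,np.full(60,z0+.072)]]
    return cv2.convexHull(proj(f,P).astype(np.float32))
def locate(fs,guess,z0=.024,verbose=True):
    obs=[]
    for f in fs:
        m,b=mask(f,None,guess)
        u=proj(f,[*guess,z0+.036])
        H=hull(f,guess,z0=z0); x,y,w,h=cv2.boundingRect(H)
        M=np.zeros_like(m); M[y-6:y+h+6,x-6:x+w+6]=m[y-6:y+h+6,x-6:x+w+6]
        nl,lab,st,c=cv2.connectedComponentsWithStats(M)
        k=1+np.argmax(st[1:,4]); cn,_=cv2.findContours((lab==k).astype(np.uint8),0,1)
        ch=cv2.convexHull(np.vstack(cn))
        F=np.zeros_like(m); cv2.fillPoly(F,[ch],1); mo=cv2.moments(F,True)
        obs.append((np.array([mo["m10"]/mo["m00"],mo["m01"]/mo["m00"]]),mo["m00"]))
    def cen(f,p):
        mo=cv2.moments(hull(f,p,z0=z0)); return np.array([mo["m10"]/mo["m00"],mo["m01"]/mo["m00"]]),mo["m00"]
    out=[]
    for sel in [[i] for i in range(len(fs))]+[list(range(len(fs)))]:
        r=minimize(lambda p:sum(((cen(fs[i],p)[0]-obs[i][0])**2).sum() for i in sel),guess,method="Nelder-Mead",options=dict(xatol=1e-5,fatol=1e-6))
        out.append(r.x.round(4))
    if verbose: print(out,[ (o[1],round(cen(f,out[-1])[1])) for f,o in zip(fs,obs)])
    return out[-1]
E
python3 - <<'E'
from can import *
fs=[optics.grab_frame(n) for n in ["top","side"]]
for g in [(.637,.136),(.61,-.022),(.591,-.175)]:
    p=locate(fs,g)
    d=p-[.4778,.0027]; a=np.deg2rad(-8.65); print(p, "board coords rel pad", (np.array([[np.cos(a),np.sin(a)],[-np.sin(a),np.cos(a)]])@d).round(4))
E
```

```text
[array([0.6379, 0.1381]), array([0.6353, 0.1382]), array([0.6367, 0.1378])] [(563.0, 593), (971.0, 978)]
[0.6367 0.1378] board coords rel pad [0.1368 0.1575]
[array([ 0.6147, -0.0187]), array([ 0.6136, -0.0188]), array([ 0.6142, -0.0189])] [(547.0, 579), (832.0, 839)]
[ 0.6142 -0.0189] board coords rel pad [ 0.1381 -0.0008]
[array([ 0.5913, -0.1751]), array([ 0.5891, -0.1757]), array([ 0.5902, -0.1755])] [(551.0, 587), (705.0, 732)]
[ 0.5902 -0.1755] board coords rel pad [ 0.1379 -0.1593]
```

```bash
cat > plan.py <<'E'
import sys
from workcell import ctrl
from h import *
def plan(pos,yang):
    s=ctrl.read_state(); M=R.from_rotvec(s["orientation"]).as_matrix()
    off=M.T@(np.array(pos)-s["ee_pos"])
    cur=np.degrees(np.arctan2(M[1,1],M[0,1])); tw=-(yang-cur); tw=(tw+180)%360-180
    print("t",round(s["clock"],2),"pos",np.round(s["ee_pos"],4),"F",np.round(s["ft_force"],2),"w",round(s["gripper_width"],4),"down",M[2,0].round(4))
    print("offset",off.round(4),"twist",round(tw,2),"dist",np.linalg.norm(off).round(3))
plan([float(v) for v in sys.argv[1:4]],float(sys.argv[4]))
E
python3 plan.py .669 -.1875 .30 -98.65
```

```text
t 2.4 pos [ 0.2548 -0.598   0.4047] F [0.01 0.14 0.17] w 0.0858 down -1.0
offset [ 0.1047 -0.2152 -0.542 ] twist 31.73 dist 0.593
```

```bash
python3 -m pendant '{"fingers":[0.6,0.6,0.6,0.6,0.6,0.6,0.6,0.6,0.6,0.6,0.6,0.6,0.6,0.6,0.6,0.6,0.6,0.6],"offset":[[0.1047,-0.2152,-0.542],[0.1047,-0.2152,-0.542],[0.1047,-0.2152,-0.542],[0.1047,-0.2152,-0.542],[0.1047,-0.2152,-0.542],[0.1047,-0.2152,-0.542],[0.1047,-0.2152,-0.542],[0.1047,-0.2152,-0.542],[0.1047,-0.2152,-0.542],[0.1047,-0.2152,-0.542],[0.1047,-0.2152,-0.542],[0.1047,-0.2152,-0.542],[0.1047,-0.2152,-0.542],[0.1047,-0.2152,-0.542],[0.1047,-0.2152,-0.542],[0.1047,-0.2152,-0.542],[0.1047,-0.2152,-0.542],[0.1047,-0.2152,-0.542]],"twist":[31.7,31.7,31.7,31.7,31.7,31.7,31.7,31.7,31.7,31.7,31.7,31.7,31.7,31.7,31.7,31.7,31.7,31.7]}'; python3 plan.py .669 -.1875 .206 -98.65
```

```text
clock: 3.9
ee_pos: [0.6685, -0.1884, 0.3002]
orientation: [-2.143, 0.163, 2.143]
ft_force: [-0.2, -0.2, -0.2]
gripper_width: 0.0514
t 3.9 pos [ 0.6685 -0.1884  0.3002] F [-0.21 -0.19 -0.19] w 0.0514 down -1.0
offset [ 0.0942 -0.001  -0.0004] twist -0.01 dist 0.094
```

```bash
python3 -m pendant '{"fingers":[0.6,0.6,0.6,0.6],"offset":[[0.04,-0.001,0],[0.08,-0.001,0],[0.094,-0.001,0],[0.094,-0.001,0]],"twist":[0,0,0,0]}'; python3 - <<'E'
from workcell import optics
import cv2
f=optics.grab_frame("side"); cv2.imwrite("pics/s1.png",cv2.resize(f["pixels"][90:250,200:400,::-1],None,fx=4,fy=3.7))
E
```

```text
clock: 4.23
ee_pos: [0.6662, -0.1872, 0.2006]
orientation: [-2.13, 0.161, 2.151]
ft_force: [-0.9, 0.3, -0.8]
gripper_width: 0.0514
```

View pics/s1.png

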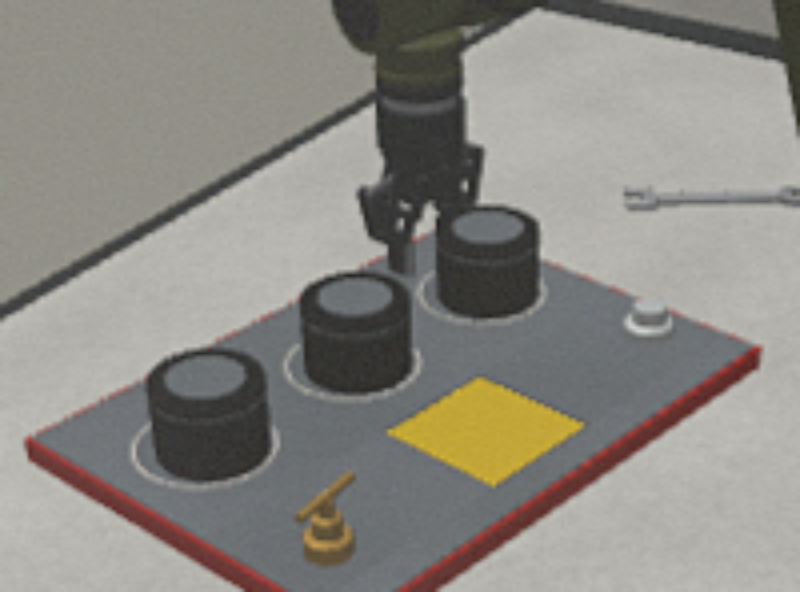

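```bash
python3 -m pendant '{"fingers":[0.6,0.6,0.6,0.6,0.6],"offset":[[0,0,0.01],[0,0,0.02],[0,0,0.025],[0,0,0.025],[0,0,0.025]],"twist":[0,0,0,0,0]}'; for i in 1 ; do python3 -m pendant '{"fingers":[0.6,0.6],"offset":[[0,0,0.002],[0,0,0.004]],"twist":[0,0]}';python3 -m pendant '{"fingers":[0.6,0.6],"offset":[[0,0,0.002],[0,0,0.004]],"twist":[0,0]}';python3 -m pendant '{"fingers":[0.6,0.6],"offset":[[0,0,0.002],[0,0,0.004]],"twist":[0,0]}';python3 -m pendant '{"fingers":[0.6,0.6],"offset":[[0,0,0.002],[0,0,0.004]],"twist":[0,0]}'; done
```

```text
clock: 4.7
ee_pos: [0.6446, -0.1831, 0.2077]
orientation: [-2.146, 0.163, 2.141]
ft_force: [0.4, 0.4, -0.3]
gripper_width: 0.0505
clock: 4.87
ee_pos: [0.6412, -0.1824, 0.2072]
orientation: [-2.147, 0.162, 2.14]
ft_force: [3.7, -1.1, 2.0]
gripper_width: 0.051
clock: 5.03
ee_pos: [0.6378, -0.182, 0.2076]
orientation: [-2.15, 0.163, 2.138]
ft_force: [5.5, -1.2, 1.4]
gripper_width: 0.0513
clock: 5.2
ee_pos: [0.634, -0.1817, 0.2079]
orientation: [-2.151, 0.164, 2.138]
ft_force: [6.3, -2.6, 1.7]
gripper_width: 0.0513
clock: 5.37
ee_pos: [0.6302, -0.181, 0.208]
orientation: [-2.151, 0.164, 2.137]
ft_force: [6.0, -2.0, 1.3]
gripper_width: 0.0508
```

```bash
python3 -m pendant '{"fingers":[0.6,0.6,0.6],"offset":[[0,0,-0.02],[0,0,-0.04],[0,0,-0.045]],"twist":[0,0,0]}'; python3 - <<'E'
from can import *
fs=[optics.grab_frame(n) for n in ["top","side"]]
cv2.imwrite("pics/s2.png",cv2.resize(fs[1]["pixels"][90:250,200:400,::-1],None,fx=4,fy=3.7))
locate(fs[1:],(.578,-.173))
E
python3 plan.py .69 -.035 .206 -98.65
```

```text
clock: 5.62
ee_pos: [0.6748, -0.1874, 0.2065]
orientation: [-2.145, 0.162, 2.142]
ft_force: [-0.8, -0.0, 0.3]
gripper_width: 0.0512
[array([ 0.5997, -0.1877]), array([ 0.5997, -0.1877])] [(925.0, 719)]
t 5.72 pos [ 0.6736 -0.1871  0.2058] F [ 0.37 -0.48 -0.47] w 0.0514 down -1.0
offset [-0.0002 -0.1529  0.0065] twist 0.05 dist 0.153
```

View pics/s2.png

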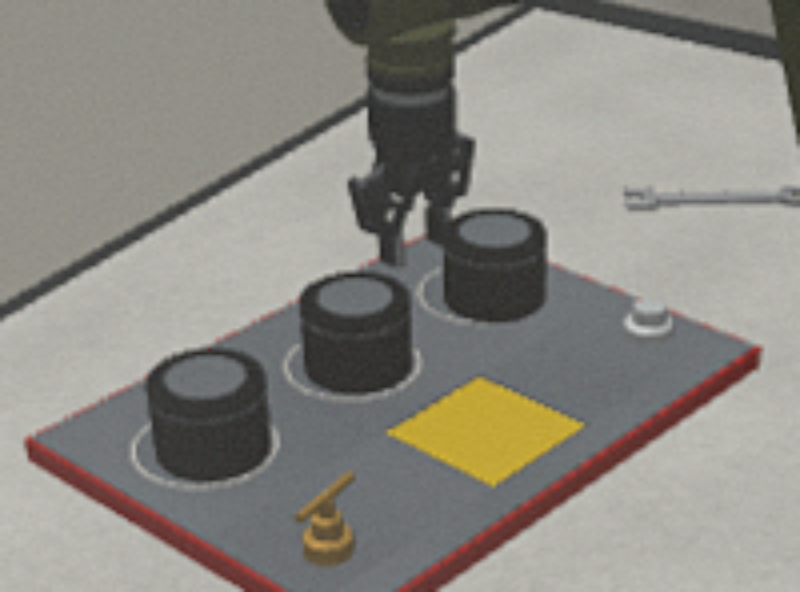

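```bash
python3 -m pendant '{"fingers":[0.6,0.6,0.6,0.6,0.6,0.6],"offset":[[0,-0.04,0],[0,-0.08,0],[0,-0.12,0.004],[0,-0.157,0.004],[0,-0.157,0.004],[0,-0.157,0.004]],"twist":[0,0,0,0,0,0]}';  python3 -m pendant '{"fingers":[0.6,0.6,0.6,0.6,0.6],"offset":[[0,0,0.01],[0,0,0.02],[0,0,0.025],[0,0,0.025],[0,0,0.025]],"twist":[0,0,0,0,0]}'; for i in 1 ; do python3 -m pendant '{"fingers":[0.6,0.6],"offset":[[0,0,0.002],[0,0,0.004]],"twist":[0,0]}';python3 -m pendant '{"fingers":[0.6,0.6],"offset":[[0,0,0.002],[0,0,0.004]],"twist":[0,0]}';python3 -m pendant '{"fingers":[0.6,0.6],"offset":[[0,0,0.002],[0,0,0.004]],"twist":[0,0]}';python3 -m pendant '{"fingers":[0.6,0.6],"offset":[[0,0,0.002],[0,0,0.004]],"twist":[0,0]}'; done
```

```text
clock: 6.22
ee_pos: [0.6918, -0.0292, 0.2054]
orientation: [-2.143, 0.158, 2.147]
ft_force: [0.4, -0.3, 0.0]
gripper_width: 0.0513
clock: 6.63
ee_pos: [0.6675, -0.0284, 0.206]
orientation: [-2.142, 0.163, 2.143]
ft_force: [-0.0, -0.8, -0.2]
gripper_width: 0.0516
clock: 6.8
ee_pos: [0.6644, -0.0274, 0.2064]
orientation: [-2.144, 0.162, 2.141]
ft_force: [2.3, 0.2, 2.0]
gripper_width: 0.0514
clock: 6.97
ee_pos: [0.6604, -0.0265, 0.2065]
orientation: [-2.145, 0.162, 2.142]
ft_force: [2.7, -0.4, 1.2]
gripper_width: 0.0514
clock: 7.13
ee_pos: [0.6563, -0.0258, 0.2064]
orientation: [-2.144, 0.162, 2.142]
ft_force: [1.8, -1.2, 2.1]
gripper_width: 0.0514
clock: 7.3
ee_pos: [0.6522, -0.0252, 0.2064]
orientation: [-2.144, 0.162, 2.142]
ft_force: [1.8, -1.6, 2.3]
gripper_width: 0.0517
```

```bash
python3 -m pendant '{"fingers":[0.6,0.6,0.6,0.6,0.6,0.6,0.6,0.6],"offset":[[0,0,-0.04],[0,0,-0.05],[-0.04,0.02,-0.08],[-0.08,0.05,-0.12],[-0.1,0.09,-0.15],[-0.1,0.13,-0.15],[-0.1,0.15,-0.15],[-0.1,0.15,-0.15]],"twist":[0,0,0,0,0,0,0,0]}'; python3 - <<'E'
from can import *
fs=[optics.grab_frame(n) for n in ["top","side"]]
cv2.imwrite("pics/t3.png",cv2.resize(fs[0]["pixels"][100:260,220:420,::-1],None,fx=4,fy=3.7))
cv2.imwrite("pics/s3.png",cv2.resize(fs[1]["pixels"][90:250,200:400,::-1],None,fx=4,fy=3.7))
for g in [(.637,.137),(.60,-.016),(.577,-.173)]:locate(fs,g)
E
```

```text
clock: 7.97
ee_pos: [0.778, -0.2014, 0.3076]
orientation: [-2.144, 0.168, 2.141]
ft_force: [-0.4, 0.5, 0.8]
gripper_width: 0.0511
[array([0.637 , 0.1386]), array([0.6355, 0.138 ]), array([0.6362, 0.1381])] [(535.0, 593), (975.0, 979)]
[array([ 0.5954, -0.0273]), array([ 0.5993, -0.018 ]), array([ 0.5985, -0.0234])] [(737.0, 576), (848.0, 844)]
[array([ 0.5772, -0.213 ]), array([ 0.5804, -0.1738]), array([ 0.5839, -0.2011])] [(214.0, 590), (711.0, 718)]
```

View pics/t3.png

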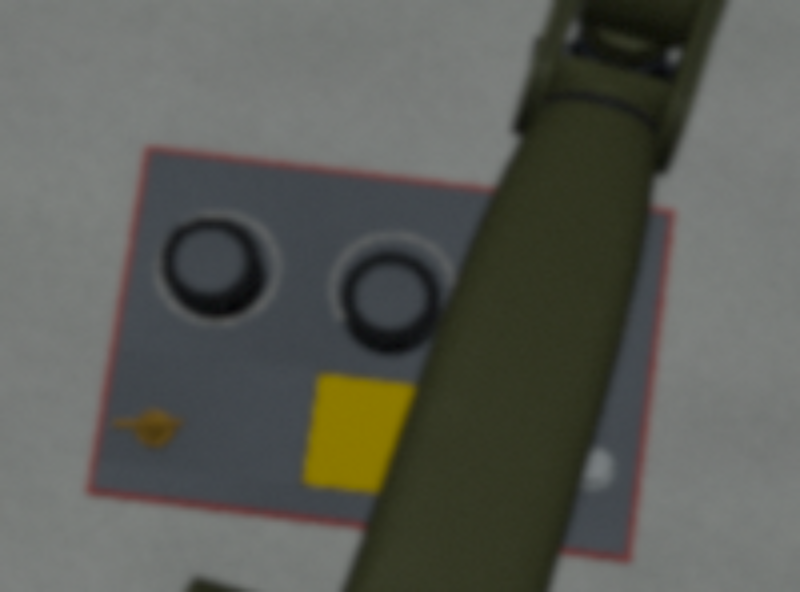

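View pics/s3.png

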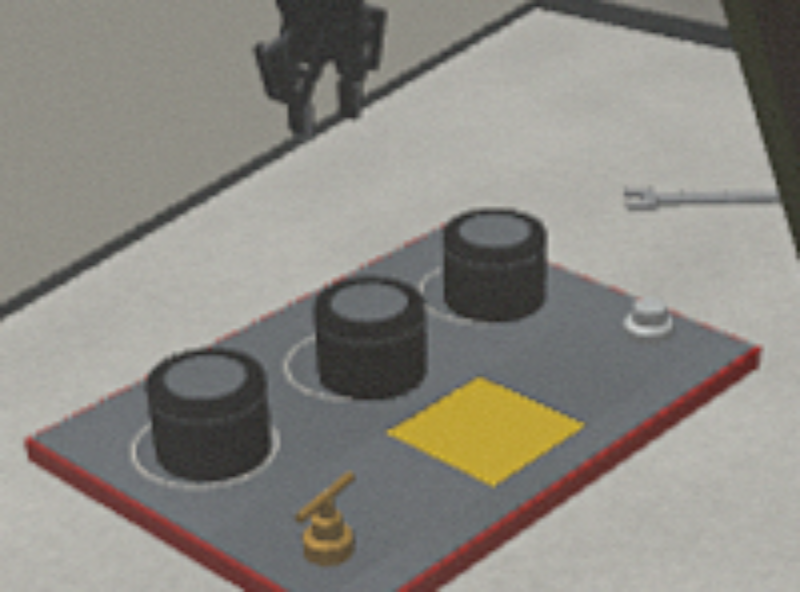

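```bash
python3 plan.py .639 -.229 .306 -133.7
```

```text
t 8.07 pos [ 0.7774 -0.199   0.3057] F [-0.38  0.46 -0.4 ] w 0.0514 down -1.0
offset [-0.0002  0.0509  0.1322] twist 34.86 dist 0.142
```

```bash
python3 -m pendant '{"fingers":[0.6,0.6,0.6,0.6,0.6,0.6,0.6,0.6],"offset":[[0,0.015,0.035],[0,0.03,0.07],[0,0.045,0.105],[0,0.051,0.132],[0,0.051,0.132],[0,0.051,0.132],[0,0.051,0.132],[0,0.051,0.132]],"twist":[7,14,21,28,34.9,34.9,34.9,34.9]}'; python3 plan.py .639 -.229 .206 -133.7
```

```text
clock: 8.73
ee_pos: [0.6403, -0.2255, 0.3057]
orientation: [-1.779, 0.706, 1.78]
ft_force: [-0.0, 0.9, -0.3]
gripper_width: 0.0512
t 8.73 pos [ 0.6403 -0.2255  0.3057] F [-0.04  0.88 -0.28] w 0.0512 down -1.0
offset [ 0.0997  0.0034 -0.0015] twist 0.4 dist 0.1
```

```bash
python3 -m pendant '{"fingers":[0.6,0.6,0.6,0.6,0.6,0.6],"offset":[[0.03,0.002,0],[0.06,0.002,0],[0.085,0.002,0],[0.1,0.002,0],[0.1,0.002,0],[0.1,0.002,0]],"twist":[0,0,0,0,0,0]}'; python3 plan.py .5413 -.1355 .206 -133.7
```

```text
clock: 9.23
ee_pos: [0.6388, -0.2276, 0.2052]
orientation: [-1.776, 0.708, 1.779]
ft_force: [-0.1, -0.4, 0.8]
gripper_width: 0.0512
t 9.23 pos [ 0.6388 -0.2276  0.2052] F [-0.06 -0.37  0.85] w 0.0512 down -1.0
offset [-0.0006  0.0002  0.1342] twist 0.26 dist 0.134
```

Push leg 1 (133 mm of travel, about 100 mm of it in contact), moderately slow.

```bash
python3 -m pendant '{"fingers":[0.6,0.6,0.6,0.6,0.6,0.6,0.6,0.6,0.6,0.6,0.6,0.6,0.6,0.6,0.6],"offset":[[0,0,0.015],[0,0,0.025],[0,0,0.03],[0,0,0.035],[0,0,0.04],[0,0,0.045],[0,0,0.05],[0,0,0.055],[0,0,0.06],[0,0,0.065],[0,0,0.07],[0,0,0.075],[0,0,0.08],[0,0,0.085],[0,0,0.09]],"twist":[0,0,0,0,0,0,0,0,0,0,0,0,0,0,0]}';python3 -m pendant '{"fingers":[0.6,0.6,0.6,0.6,0.6,0.6,0.6,0.6,0.6,0.6],"offset":[[0,0,0.005],[0,0,0.01],[0,0,0.015],[0,0,0.02],[0,0,0.025],[0,0,0.03],[0,0,0.035],[0,0,0.04],[0,0,0.043],[0,0,0.043]],"twist":[0,0,0,0,0,0,0,0,0,0]}'; python3 - <<'E'
from can import *
fs=[optics.grab_frame(n) for n in ["top","side"]]
cv2.imwrite("pics/s4.png",cv2.resize(fs[1]["pixels"][90:250,200:400,::-1],None,fx=4,fy=3.7))
E
python3 plan.py .639 -.229 .206 -133.7
```

```text
clock: 10.48
ee_pos: [0.5747, -0.167, 0.209]
orientation: [-1.785, 0.71, 1.77]
ft_force: [4.8, -4.3, 1.1]
gripper_width: 0.0512
clock: 11.32
ee_pos: [0.543, -0.1368, 0.2084]
orientation: [-1.783, 0.709, 1.772]
ft_force: [2.1, -1.9, 3.0]
gripper_width: 0.0511
t 11.42 pos [ 0.5431 -0.1369  0.2082] F [ 2.92 -2.68  5.08] w 0.0514 down -1.0
offset [ 0.0027  0.0007 -0.1329] twist 0.19 dist 0.133
```

View pics/s4.png

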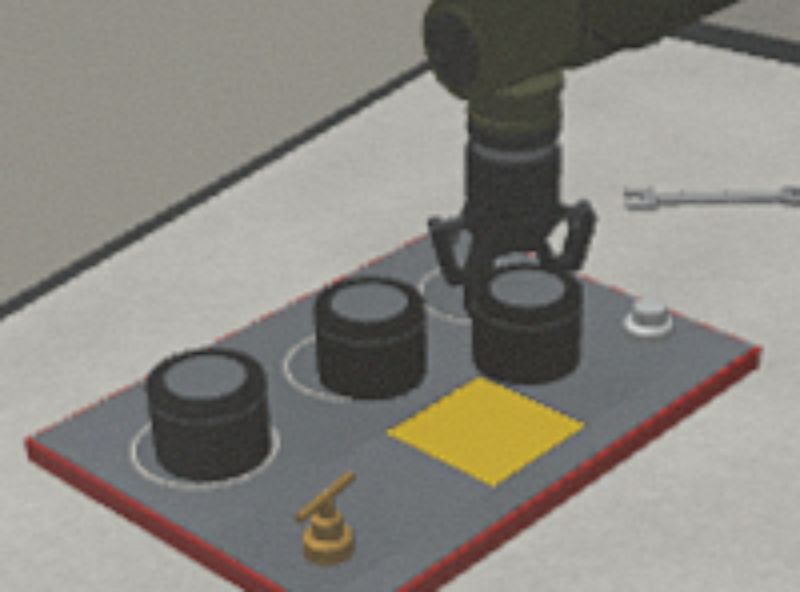

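```bash
python3 -m pendant '{"fingers":[0.6,0.6,0.6,0.6,0.6,0.6,0.6,0.6],"offset":[[0,0,-0.01],[0,0,-0.03],[0,0,-0.05],[-0.02,0,-0.06],[-0.06,0,-0.07],[-0.1,0,-0.08],[-0.1,0,-0.08],[-0.1,0,-0.08]],"twist":[0,0,0,0,0,0,0,0]}'; python3 - <<'E'
from can import *
fs=[optics.grab_frame(n) for n in ["top","side"]]
cv2.imwrite("pics/s5.png",cv2.resize(fs[1]["pixels"][90:250,200:400,::-1],None,fx=4,fy=3.7))
for g in [(.637,.137),(.60,-.016),(.508,-.103)]:locate(fs[1:],g)
E
```

```text
clock: 12.08
ee_pos: [0.6012, -0.1923, 0.3094]
orientation: [-1.782, 0.709, 1.772]
ft_force: [0.2, -0.2, -0.1]
gripper_width: 0.0512
[array([0.6351, 0.1383]), array([0.6351, 0.1383])] [(964.0, 980)]
[array([ 0.5991, -0.018 ]), array([ 0.5991, -0.018 ])] [(846.0, 848)]
[array([ 0.5062, -0.1044]), array([ 0.5062, -0.1044])] [(827.0, 829)]
```

View pics/s5.png

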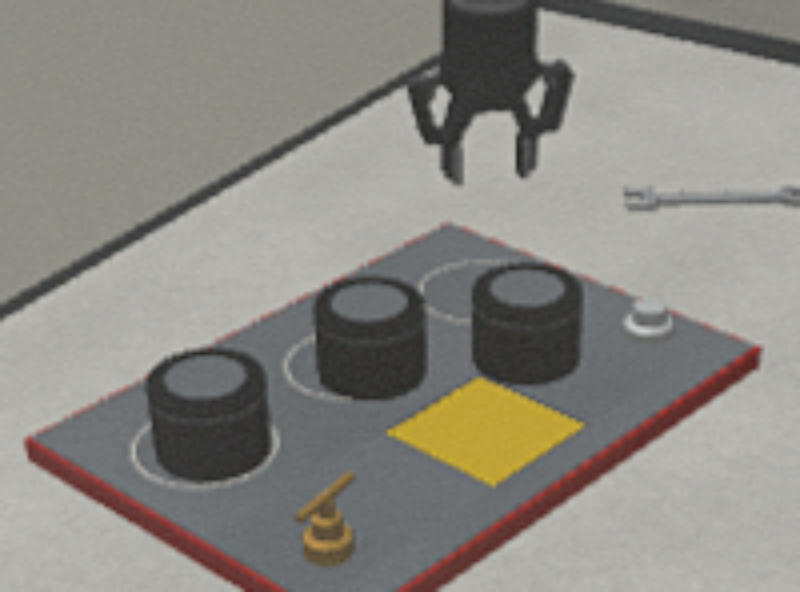

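```bash
python3 plan.py .5255 -.1715 .306 -164.7
```

```text
t 12.18 pos [ 0.5995 -0.1913  0.3046] F [-0.67  0.56 -0.89] w 0.0512 down -1.0
offset [-0.0011  0.0366  0.0673] twist 31.18 dist 0.077
```

```bash
python3 -m pendant '{"fingers":[0.6,0.6,0.6,0.6,0.6,0.6,0.6],"offset":[[0,0.015,0.025],[0,0.03,0.05],[0,0.0366,0.067],[0,0.0366,0.067],[0,0.0366,0.067],[0,0.0366,0.067],[0,0.0366,0.067]],"twist":[7,14,21,28,31.2,31.2,31.2]}'; python3 plan.py .5255 -.1715 .206 -164.7; python3 -c "
from workcell import ctrl;print(ctrl.read_state()['joint_positions'])"
```

```text
clock: 12.77
ee_pos: [0.5255, -0.1715, 0.3039]
orientation: [-1.401, 1.071, 1.408]
ft_force: [-0.8, 0.1, -0.1]
gripper_width: 0.0516
t 12.77 pos [ 0.5255 -0.1715  0.3039] F [-0.77  0.08 -0.12] w 0.0516 down -1.0
offset [ 0.0979 -0.0003 -0.0003] twist 0.09 dist 0.098
[-4.12578828e-01 -3.81753515e-03  1.95975102e+00  1.21202600e-04
  1.18973443e+00  2.46042546e+00]
```

```bash
python3 -m pendant '{"fingers":[0.6,0.6,0.6,0.6,0.6,0.6],"offset":[[0.03,0,0],[0.06,0,0],[0.085,0,0],[0.098,0,0],[0.098,0,0],[0.098,0,0]],"twist":[0,0,0,0,0,0]}'; python3 plan.py .4902 -.0426 .206 -164.7
```

```text
clock: 13.27
ee_pos: [0.5261, -0.1718, 0.2073]
orientation: [-1.402, 1.071, 1.405]
ft_force: [0.0, -0.8, 0.6]
gripper_width: 0.0509
t 13.27 pos [ 0.5261 -0.1718  0.2073] F [ 0.04 -0.79  0.61] w 0.0509 down -1.0
offset [0.0015 0.0005 0.1341] twist 0.02 dist 0.134
```

```bash
python3 -m pendant '{"fingers":[0.6,0.6,0.6,0.6,0.6,0.6,0.6,0.6,0.6,0.6,0.6,0.6,0.6,0.6,0.6],"offset":[[0,0,0.012],[0,0,0.018],[0,0,0.023],[0,0,0.028],[0,0,0.033],[0,0,0.038],[0,0,0.043],[0,0,0.048],[0,0,0.053],[0,0,0.058],[0,0,0.063],[0,0,0.068],[0,0,0.073],[0,0,0.078],[0,0,0.083]],"twist":[0,0,0,0,0,0,0,0,0,0,0,0,0,0,0]}';python3 -m pendant '{"fingers":[0.6,0.6,0.6,0.6,0.6,0.6,0.6,0.6,0.6,0.6],"offset":[[0,0,0.005],[0,0,0.01],[0,0,0.015],[0,0,0.02],[0,0,0.025],[0,0,0.03],[0,0,0.035],[0,0,0.04],[0,0,0.04],[0,0,0.04]],"twist":[0,0,0,0,0,0,0,0,0,0]}'; python3 - <<'E'
from can import *
fs=[optics.grab_frame(n) for n in ["top","side"]]
cv2.imwrite("pics/s6.png",cv2.resize(fs[1]["pixels"][90:250,200:400,::-1],None,fx=4,fy=3.7))
E
python3 plan.py .4902 -.0426 .206 -164.7
```

```text
clock: 14.52
ee_pos: [0.5062, -0.0928, 0.2117]
orientation: [-1.412, 1.07, 1.395]
ft_force: [1.9, -7.8, 4.6]
gripper_width: 0.0513
clock: 15.35
ee_pos: [0.4938, -0.0528, 0.2082]
orientation: [-1.403, 1.07, 1.403]
ft_force: [1.4, -0.9, 1.1]
gripper_width: 0.051
t 15.45 pos [ 0.4938 -0.053   0.208 ] F [-0.12 -1.12  0.21] w 0.0514 down -1.0
offset [0.0021 0.0007 0.011 ] twist -0.02 dist 0.011
```

View pics/s6.png

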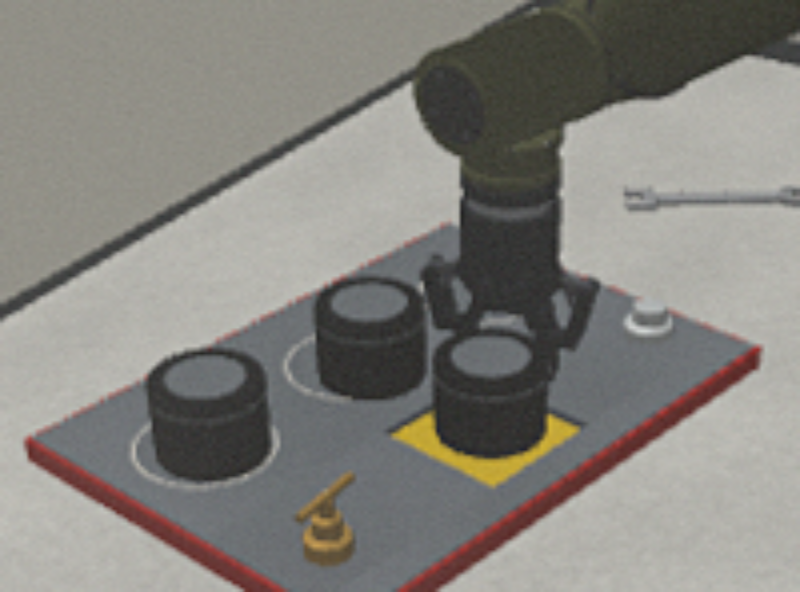

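```bash
python3 -m pendant '{"fingers":[0.6,0.6,0.6,0.6,0.6,0.6,0.6,0.6,0.6,0.6,0.6,0.6],"offset":[[0,0,-0.01],[0,0,-0.03],[0,0,-0.05],[-0.03,0,-0.06],[-0.07,0,-0.06],[-0.11,0,-0.09],[-0.13,0,-0.13],[-0.14,0,-0.17],[-0.14,0,-0.21],[-0.14,0,-0.25],[-0.14,0,-0.25],[-0.14,0,-0.25]],"twist":[0,0,0,0,0,0,0,0,0,0,0,0]}'; python3 - <<'E'
from can import *
fs=[optics.grab_frame(n) for n in ["top","side"]]
cv2.imwrite("pics/s7.png",cv2.resize(fs[1]["pixels"][90:250,200:400,::-1],None,fx=4,fy=3.7))
cv2.imwrite("pics/t7.png",cv2.resize(fs[0]["pixels"][100:260,220:420,::-1],None,fx=4,fy=3.7))
for g in [(.637,.137),(.60,-.016)]:locate(fs,g)
for z in (.018,.024): locate(fs,(.48,-.005),z)
for n,i,Z in (("valve",1,.024),("cap",1,.024),("bottle",1,0),("wrench",1,0)):
  print(n,[back(fs[i],m["at"],Z).round(3) for m in optics.mark_of(n,fs[i])[:1]])
E
```

```text
clock: 16.45
ee_pos: [0.5596, -0.2974, 0.3471]
orientation: [-1.399, 1.073, 1.402]
ft_force: [-0.6, 1.3, -0.2]
gripper_width: 0.0511
[array([0.6379, 0.1382]), array([0.6354, 0.1382]), array([0.6367, 0.1378])] [(564.0, 593), (970.0, 978)]
[array([ 0.6009, -0.0167]), array([ 0.5992, -0.0181]), array([ 0.5999, -0.0174])] [(585.0, 577), (847.0, 848)]
[array([ 0.4822, -0.0069]), array([ 0.4829, -0.003 ]), array([ 0.483 , -0.0053])] [(519.0, 553), (1003.0, 927)]
[array([ 0.4815, -0.0069]), array([0.4783, 0.0041]), array([ 0.4813, -0.0031])] [(519.0, 557), (1003.0, 934)]
valve [array([0.485, 0.189, 0.024])]
cap [array([0.469, 0.014, 0.024])]
bottle [array([0.484, 0.485, 0.   ])]
wrench [array([ 0.533, -0.488,  0.   ])]
```

View pics/s7.png

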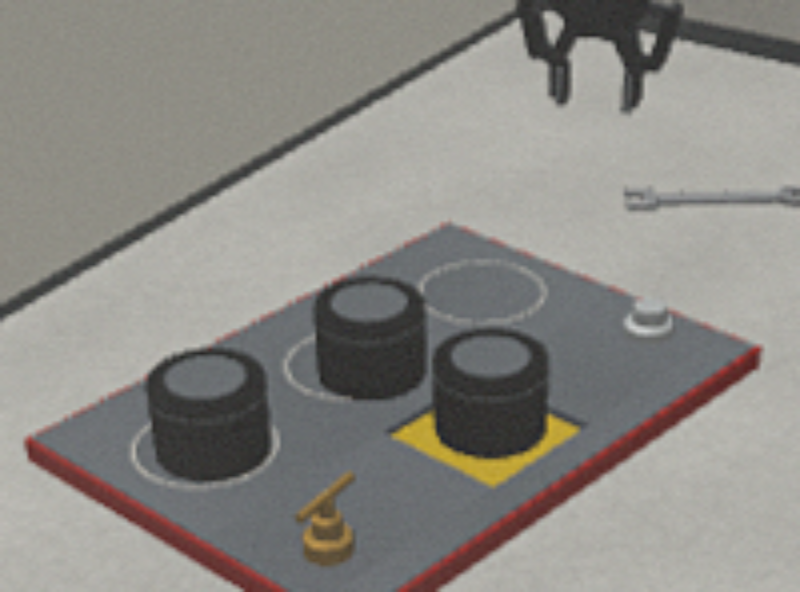

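View pics/t7.png

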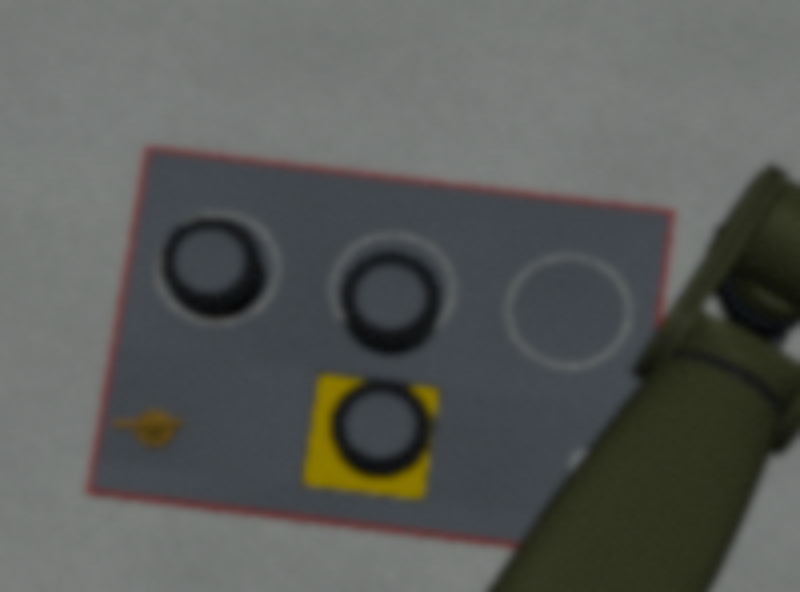

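```bash
python3 - <<'E'
from can import *
f=optics.grab_frame("wrist"); cv2.imwrite("pics/w8.png",f["pixels"][:,:,::-1])
f=optics.grab_frame("side"); im=f["pixels"]
x0,y0=295,160
c=cv2.resize(im[y0:y0+70,x0:x0+60,::-1],None,fx=8,fy=8,interpolation=cv2.INTER_CUBIC)
c2=c.copy()
for z0,col in ((.018,(0,255,0)),(.024,(0,0,255))):
    H=(hull(f,(.482,-.0065),z0=z0)-[x0-.0,y0])*8+4
    cv2.polylines(c2,[H.astype(np.int32)],True,col,1)
cv2.imwrite("pics/s8.png",np.hstack([c,c2])[:, :960][:,::1] if False else cv2.resize(np.hstack([c,c2]),(800,467)))
E
```

```text
(no output)
```

View pics/w8.png

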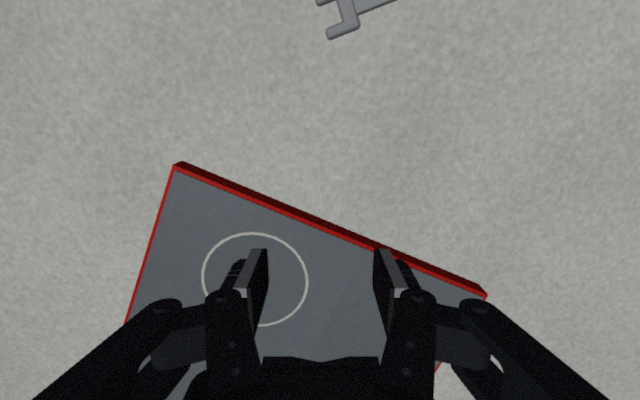

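View pics/s8.png

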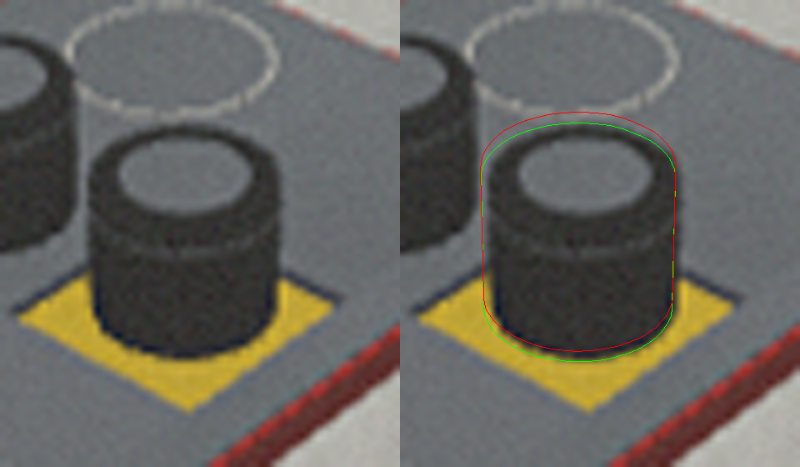

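```bash
python3 -m pendant '{"fingers":[0.6,0.6,0.6,0.6,0.6,0.6,0.6,0.6,0.6,0.6,0.6],"offset":[[0,0,0.04],[0,0,0.08],[0.01,0,0.12],[0.03,0,0.15],[0.06,0,0.18],[0.1,0,0.19],[0.13,0,0.19],[0.14,0,0.19],[0.14,0,0.2],[0.14,0,0.21],[0.14,0,0.21]],"twist":[0,0,0,0,0,0,0,0,0,0,0]}'; python3 plan.py .4917 -.0453 .206 -164.7
```

```text
clock: 17.77
ee_pos: [0.505, -0.0909, 0.2101]
orientation: [-1.405, 1.069, 1.401]
ft_force: [-0.8, 0.4, 0.9]
gripper_width: 0.0515
t 17.77 pos [ 0.505  -0.0909  0.2101] F [-0.81  0.44  0.91] w 0.0515 down -1.0
offset [0.0041 0.0008 0.0475] twist 0.02 dist 0.048
```

```bash
python3 -m pendant '{"fingers":[0.6,0.6,0.6,0.6,0.6,0.6,0.6],"offset":[[0.004,0,0.01],[0.004,0,0.02],[0.004,0,0.03],[0.004,0,0.036],[0.004,0,0.038],[0.004,0,0.04],[0.004,0,0.041]],"twist":[0,0,0,0,0,0,0]}'; python3 -m pendant '{"fingers":[0.6,0.6,0.6],"offset":[[0,0,0.002],[0,0,0.004],[0,0,0.006]],"twist":[0,0,0]}'; python3 plan.py .4917 -.0453 .206 -164.7;  python3 -m pendant '{"fingers":[0.6,0.6,0.6,0.6,0.6,0.6,0.6,0.6,0.6,0.6,0.6,0.6],"offset":[[0,0,-0.01],[0,0,-0.03],[0,0,-0.05],[-0.03,0,-0.06],[-0.07,0,-0.06],[-0.11,0,-0.09],[-0.13,0,-0.13],[-0.14,0,-0.17],[-0.14,0,-0.21],[-0.14,0,-0.25],[-0.14,0,-0.25],[-0.14,0,-0.25]],"twist":[0,0,0,0,0,0,0,0,0,0,0,0]}'; python3 - <<'E'
from can import *
fs=[optics.grab_frame(n) for n in ["top","side"]]
for g in [(.637,.137),(.60,-.016)]:locate(fs,g)
locate(fs,(.48,.0),.018)
f=fs[1]; im=f["pixels"]; x0,y0=295,160
c=cv2.resize(im[y0:y0+70,x0:x0+60,::-1],None,fx=8,fy=8,interpolation=cv2.INTER_CUBIC); c2=c.copy()
for z0,col in ((.018,(0,255,0)),(.024,(0,0,255))):
    H=(hull(f,(.4795,-.001),z0=z0)-[x0,y0])*8+4
    cv2.polylines(c2,[H.astype(np.int32)],True,col,1)
cv2.imwrite("pics/s9.png",cv2.resize(np.hstack([c,c2]),(800,467)))
cv2.imwrite("pics/t9.png",cv2.resize(fs[0]["pixels"][100:260,220:420,::-1],None,fx=4,fy=3.7))
E
```

```text
clock: 18.35
ee_pos: [0.494, -0.0527, 0.2046]
orientation: [-1.406, 1.071, 1.401]
ft_force: [1.4, -6.2, 0.4]
gripper_width: 0.0511
clock: 18.6
ee_pos: [0.4927, -0.0475, 0.2048]
orientation: [-1.406, 1.072, 1.4]
ft_force: [1.8, -6.1, 0.8]
gripper_width: 0.0513
t 18.6 pos [ 0.4927 -0.0475  0.2048] F [ 1.76 -6.07  0.79] w 0.0513 down -1.0
offset [-0.0012  0.0003  0.0024] twist -0.03 dist 0.003
clock: 19.6
ee_pos: [0.5579, -0.2908, 0.3435]
orientation: [-1.4, 1.073, 1.401]
ft_force: [-0.4, 0.0, -0.4]
gripper_width: 0.051
[array([0.6378, 0.1383]), array([0.6356, 0.1381]), array([0.6368, 0.1379])] [(562.0, 593), (967.0, 978)]
[array([ 0.6008, -0.0166]), array([ 0.5991, -0.018 ]), array([ 0.5998, -0.0173])] [(582.0, 577), (846.0, 849)]
[array([ 0.4811, -0.0007]), array([0.4784, 0.001 ]), array([ 4.8e-01, -3.0e-04])] [(498.0, 553), (1078.0, 933)]
```

View pics/s9.png

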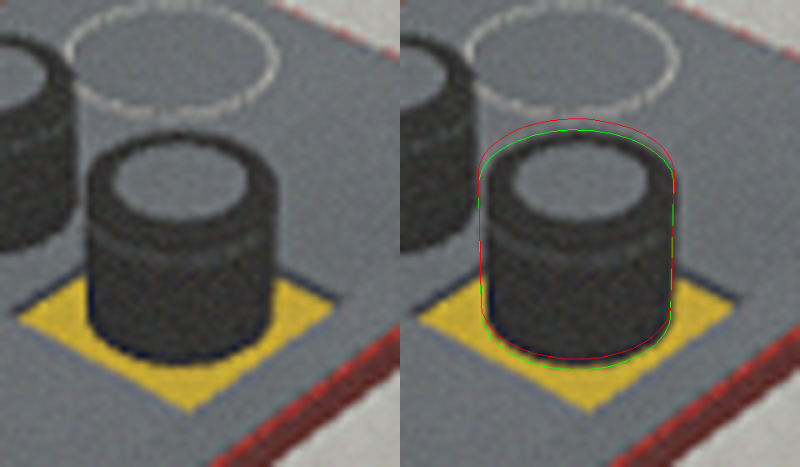

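View pics/t9.png

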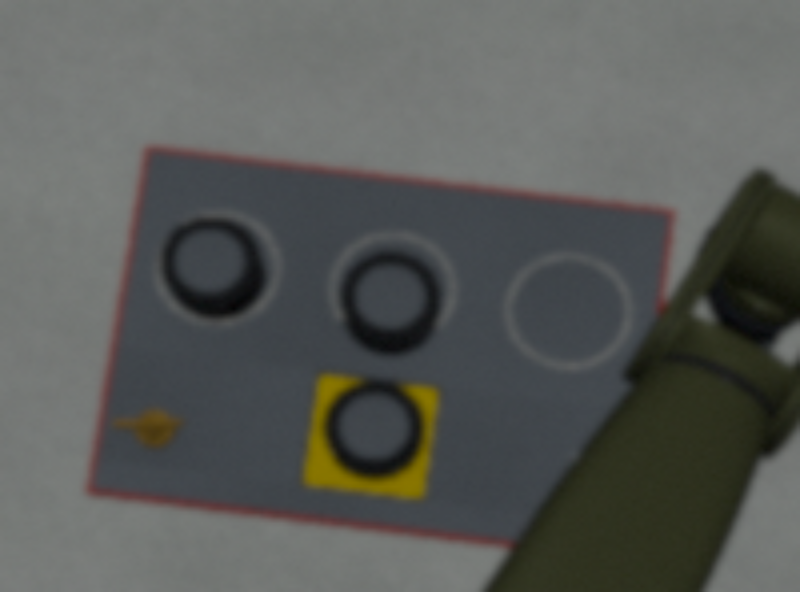

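```bash
python3 -c "
from workcell import ctrl;print(ctrl.close_job())"
```

```text
the job is handed in; nothing more can be done
None
```

The full canister was the right-hand one, and it now sits sunk in the recess on the yellow pad. I handed the job in at about 20 s of the 72 s.

- **Finding the full one:** the right canister took about 6 N to slide and the middle one about 2 N. I did not nudge the left one; I took it to be empty by elimination.
- **Moving it:** I slid it round the middle canister in two pushes. After it dropped in, I went back and gave it one more small push to centre it.
- **Full canister, last check:** it stands roughly 4 mm from the pad's centre. Its outline in the side picture matches the pad fully down (6 mm), not flush, and the recess walls show around the pad.
- **Other two canisters:** the left one has not moved, and the middle one is about 15 mm from its start. Both are upright.
- **Bystanders:** none was touched on the way. The final pictures show the valve, bottle and wrench where they were, the wrench reading about 10 mm off, which is within the network's error. For the cap, the network gave a false position on the pad. I relied on the side picture instead, which showed the cap in its place after the main push; I did not check it again after the last small push.

The two cameras disagreed by 2–3 mm on the full canister's final position, because shadow and the pad's edge blur its outline. I could not read the pad's joint value directly.

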